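# Lock the bayonet lid of the short canister

## Task

The lid of the short steel canister has only been set in place and still stands proud. Push it down against its spring seal and, keeping it down, give it a quarter-turn clockwise (seen from above) until it locks, then let go so that it stays locked. The tall canister beside it is already locked: leave it alone.

Things in the scene. Friction and masses are not known exactly. Their poses are not given: they have to be found in the camera images.
- short_grip (a point): Middle of the wooden grip bar (66 long, 14 thick, 38 high) upright on the lid of the short canister; x runs along the bar, z up on the lid's turning axis. 12 below the bar's top, 25 above the flat steel lid (84 across). Sinks and turns with the lid. The canister is a fixed steel can 96 across; its rim is 100 above the worktop, the lid 13 above that rim while unlocked.
- short_press (a joint): How far the short canister's lid is pushed down, m: 0 proud (start), 0.016 stop. A spring pushes up with about 3 N at 0, 10 N at the stop. Two side pins run in slots of the collar: the lid turns only while it is down more than about 0.009. Locked and let go, it springs up to about 0.006 and is held there by the pins.
- short_turn (a joint): Turn of the short canister's lid, rad, growing clockwise seen from above: 0 to 0.08 as set in place (start), about 1.57 locked (stop at 1.6). From about 1.35 on the pins can rise into the locking recess. When locked, the bar points at two small dark ribs on the outside of the can.
- tall_canister: The tall canister: a fixed steel can 96 across with the same lid and bar, already locked, not to be touched. Its rim is 135 high, the top of its bar 179 above the worktop. Origin: centre of its underside, z up.
Not all that is in view belongs to the job. What is shaped like the part that bears short_grip but green is not meant.

How it is judged:
On the way, in this order (a step that is already met when the one before it is completed fails the run):
1. the short canister's lid is pushed down at least 7.5 mm (value of joint short_press above 0.0075 m), for 0.1 s.
2. the lid is turned clockwise by a quarter-turn (at least 1.3 rad) (value of joint short_turn above 1.3 rad), for 0.1 s.
At the end, for the whole second after the job is handed in: The short canister's lid is at rest, turned at least 1.3 rad clockwise and sprung up into its locking recess (4 to 8.2 mm below its proud position), let go (value of joint short_turn above 1.3 rad and value of joint short_press between 0.004 and 0.0082 m and velocity of joint short_turn between -0.05 and 0.05 rad/s); the robot touches nothing.
It fails at once if the tall canister is touched with more than 3 N (contact force between any of the fingers, the arm and tall_canister above 3 N).
It fails at once if the lid is forced round without being pushed down (turned between 0.3 and 1.2 rad while less than 6.5 mm down) (value of joint short_turn between 0.3 and 1.2 rad and value of joint short_press below 0.0065 m).
It also fails if it takes over 35 s, if anything falls off the work surface, if the arm or the gripper's body presses on something with over 40 N, if the wrist force passes 120 N, or if a joint passes its speed limit or range.

## Robot

A 6-joint arm with a two-finger parallel gripper is mounted at the origin on a cart in front of the work surface, level with it; the furniture and walls round the work are solid. World frame = base frame: x ahead of the robot, y to its left, z up, the work surface at z = 0. Lengths are in m, angles in rad, forces in N, time in s.
With the tool pointing down it reaches from about 0.375 to 0.975 m from the base axis. Payload 3.8 kg.
Tool frame: the origin (TCP) lies midway between the tips of the shut fingers; the grasp point (between the pads) lies 19 mm behind it; z points along the fingers, y is the direction in which the jaws open and shut (so a half turn about z gives the same grasp; the last joint's range is limited). The gripper opens to 85 mm and grips with 20 to 120 N. Pads are 22 mm wide; open, the fingers measure 114 mm over their backs; the gripper's body (76 mm by 85 mm) begins 54 mm behind the grasp point. The pads swing forward as they close: fully open they stand 13 mm farther back than shut.
Start: joints at [1.275, 0.264, 1.604, -0, 1.274, -0.037], TCP at [0.173, 0.653, 0.231] pointing down, gripper open.
Joint ranges: [-2.63, 2.63], [-0.94, 2.18], [0.31, 2.57], [-1.31, 4.45], [0, 2.66], [-2.55, 2.55]. Speed limits (rad/s): [2.57, 2.57, 3.14, 3.14, 3.14, 3.14].

## Interface

Orientations are given as a rotation vector (axis times angle).
In Python, from workcell import bot gives the robot as it stands.
- The arm moves only by the tool arm_command, never from a script. Its argument "targets" is text: rows parted by semicolons, each of 7 numbers parted by spaces: the shift along the tool's x, y, z in mm, then the turn, a rotation vector about the tool's x, y, z in degrees, then the opening, from 0 (shut) to 1 (fully open). A call has 1 to 10 rows; each row is the pose to reach, as a shift and turn from the pose commanded when the call began, along the tool's axes at that moment; what a row does not reach only later rows make up. A row lasts 1/12 s, in which the tool goes at most 41.7 mm and 7.16 degrees, less where a joint would pass 70% of its speed; a pose out of reach is approached as far as the arm can. A call with a gripper value outside its range is refused whole. The fingers move at their own pace and stop on an object; "newtons" is the grip in N (left out, the last holds). Time passes only in rows, so rows that repeat a pose let the fingers close. It gives the time, the measured TCP pose, the force and the opening at its end, in the units of the state.
- bot.read_state(): the state, without advancing time (a new reading comes with each control period).
- bot.read_camera(name): name is "scene" or "top" or "wrist"; returns (picture, depth): 420x560x3 uint8, blue, green, red; 420x560 float32, m along the optical axis (not along the pixel's ray), 0 where there is no reading.
- bot.camera_params(name): a dict with "fov_y" (degrees; the focal length in pixels is half the picture's height over the tangent of half this angle, whatever the lens; pixels are square), "cx", "cy" (the principal point, pixels), "xyz" and "rotation" of the camera in the world; the wrist camera has in their place "T_tool_cam" (4x4, takes a point from camera to tool coordinates, whose origin is the TCP and whose axes are the flange's). Camera axes: x right, y up, looking along -z (the intrinsics and any distortion apply to the point x, -y, -z); pixel columns grow to the right and rows downward; lengths in m; the calibration is good to about 2 mm. A picture is of the moment at which its call begins: read the wrist's pose just before it. camera_params takes no time and is no camera call.
- bot.finish_job(): hands the job in, once; it reports no verdict.
The state is a dict: "time": time; "q": joint angles; "joint_vel": joint speeds; "joint_torque": joint torques, N m; "tool_pos": TCP position; "tcp_rot": TCP orientation; "wrist_force": force on the tool from outside, world axes, zero at the start; "torque": the same for the moment, N m; "width": opening from 0.0 (shut) to 1.0 (fully open).
Only numpy, scipy, OpenCV 4.12 (cv2) and the standard library are available. Lean on these libraries where they do the work, as an engineer would, in place of code of your own. Each camera call takes 0.05 s, during which the arm holds its last target.

## Working session

There is one attempt and no reset: what is moved stays moved. The work goes in short steps, Python scripts to look and compute and a tool call to move; the robot and the scene stay as the last step left them, time stands still between calls to the robot, and variables do not carry over. Pictures are saved under pics/ and viewed, and the job is handed in when it is done.

Besides the shell and the picture viewer there is one more tool, called after "Emit:" as name(argument=value, ...) on one line, values as JSON. arm_command: Moves the arm, as the interface text tells. Its arguments: {"type":"object","properties":{"targets":{"type":"string"},"newtons":{"type":"number"}},"required":["targets"]}

```bash
mkdir -p pics; ls; python3 - <<'E'
from workcell import bot
import cv2,numpy as np
print(bot.read_state())
for n in ("scene","top"):
    p,d=bot.read_camera(n)
    cv2.imwrite(f"pics/{n}0.png",p); np.savez(f"{n}0.npz",p=p,d=d)
for n in ("scene","top","wrist"): print(n,bot.camera_params(n))
E
```

```text
pics
{'time': 0.0, 'q': array([ 1.27513226e+00,  2.64720904e-01,  1.60540836e+00,  5.41512426e-06,
        1.27372710e+00, -3.69714982e-02]), 'joint_vel': array([ 9.89901832e-05,  6.93981982e-04,  1.84350339e-03, -2.55638159e-04,
        2.32470450e-03,  1.37779879e-03]), 'joint_torque': array([-1.46723665e-03, -5.15123212e+01, -3.67310822e+01, -1.33229819e-04,
        1.29153611e-02,  2.33404506e-05]), 'tool_pos': array([0.17250227, 0.65180228, 0.22996523]), 'tcp_rot': array([-0.40517443, -3.11497017,  0.003505  ]), 'wrist_force': array([-0.34650584, -0.79575779, -0.19641049]), 'torque': array([-0.02180132, -0.03199493,  0.02642752]), 'width': 0.998125628333991}
scene {'fov_y': 55.23662672823662, 'cx': 282.7641894050958, 'cy': 208.50267442780807, 'xyz': array([ 0.02738812, -0.93034237,  0.58217646]), 'rotation': array([ 1.00268439, -0.32354047, -0.51929582])}
top {'fov_y': 57.40054470445816, 'cx': 289.1724926914403, 'cy': 214.87416990991906, 'xyz': array([ 0.31017009, -0.28375156,  1.11531451]), 'rotation': array([ 0.11539318, -0.1333181 , -1.58998823])}
wrist {'fov_y': 71.27465688913868, 'cx': 279.0706388175761, 'cy': 212.5256870669961, 'T_tool_cam': array([[-1.86485945e-03,  9.57211927e-01,  2.89381839e-01,
         7.29101200e-02],
       [ 9.99996133e-01,  2.38201729e-03, -1.43493152e-03,
        -4.18741023e-04],
       [-2.06284611e-03,  2.89378044e-01, -9.57212668e-01,
        -1.41602817e-01],
       [ 0.00000000e+00,  0.00000000e+00,  0.00000000e+00,
         1.00000000e+00]])}
```

View pics/scene0.png

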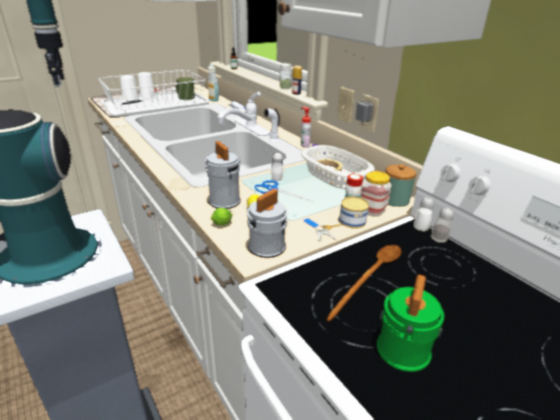

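View pics/top0.png

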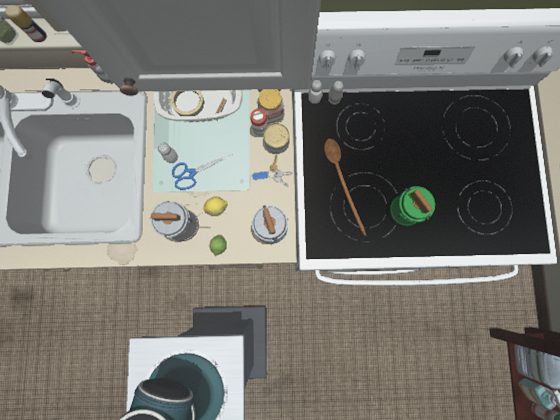

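The top view shows the tall can at about (172,220), the short can at (268,224) and the green decoy at (415,205). Next I'll measure them using depth.

```bash
cat > h.py <<'E'
import numpy as np,cv2
from scipy.spatial.transform import Rotation as R
def cloud(d,c,T=None):
    f=d.shape[0]/2/np.tan(np.radians(c["fov_y"]/2))
    v,u=np.mgrid[:d.shape[0],:d.shape[1]]
    P=np.stack([(u-c["cx"])/f*d,-(v-c["cy"])/f*d,-d],-1)
    if T is None:
        T=np.eye(4);T[:3,:3]=R.from_rotvec(c["rotation"]).as_matrix();T[:3,3]=c["xyz"]
    return P@T[:3,:3].T+T[:3,3]
def bar(P,p,m):
    pts=P[m]; c,s,a=cv2.minAreaRect(pts[:,:2].astype(np.float32)*1000)
    C=np.cov(pts[:,:2].T); w,V=np.linalg.eigh(C); v=V[:,1]
    return dict(n=len(pts),mean=pts.mean(0).round(4),rect=(np.round(c,1),np.round(s,1),round(a,1)),ax=round(float(np.degrees(np.arctan2(v[1],v[0])))%180,1),zmax=np.percentile(pts[:,2],[5,50,95]).round(4))
E
python3 - <<'E'
from h import *
from workcell import bot
for n in ("top","scene"):
    z=np.load(n+"0.npz");P=cloud(z["d"],bot.camera_params(n));p=z["p"].astype(int)
    hsv=cv2.cvtColor(z["p"],cv2.COLOR_BGR2HSV)
    m=(hsv[...,0]<14)&(hsv[...,1]>100)&(P[...,2]>.1)&(P[...,2]<.25)&(z["d"]>0)
    k,l,st,ce=cv2.connectedComponentsWithStats(m.astype(np.uint8))
    for i in range(1,k):
        if st[i,4]>25: print(n,ce[i].round(),bar(P,p,l==i))
z=np.load("top0.npz");P=cloud(z["d"],bot.camera_params("top"))
for u,v in [(258,232),(282,228),(235,262),(225,180),(200,160),(160,232)]: print(u,v,P[v,u].round(4))
E
```

```text
top [86. 57.] {'n': 97, 'mean': array([0.9257, 0.2583, 0.1245]), 'rect': (array([928.7, 264.5]), array([44.2, 14.1]), 64.9), 'ax': 70.5, 'zmax': array([0.1037, 0.1164, 0.1492])}
top [258. 116.] {'n': 96, 'mean': array([ 0.7507, -0.2177,  0.1038]), 'rect': (array([ 751.7, -217.1]), array([39.3, 41.2]), 89.8), 'ax': 152.4, 'zmax': array([0.1013, 0.1037, 0.107 ])}
top [425. 205.] {'n': 30, 'mean': array([ 0.4837, -0.6501,  0.1418]), 'rect': (array([ 487.4, -647.6]), array([41.3,  8.3]), 31.7), 'ax': 28.7, 'zmax': array([0.1183, 0.1466, 0.1499])}
top [164. 216.] {'n': 72, 'mean': array([0.4648, 0.0139, 0.1762]), 'rect': (array([466.2,  14.3]), array([61.5, 10.9]), 88.5), 'ax': 89.3, 'zmax': array([0.1735, 0.1762, 0.1788])}
top [270. 221.] {'n': 38, 'mean': array([ 0.4508, -0.2466,  0.1431]), 'rect': (array([ 453. , -248.2]), array([16.8, 33.6]), 89.8), 'ax': 20.5, 'zmax': array([0.113 , 0.1476, 0.1497])}
scene [306. 115.] {'n': 89, 'mean': array([0.9279, 0.2528, 0.1239]), 'rect': (array([937.1, 267.3]), array([65.1, 31.9]), 62.4), 'ax': 59.7, 'zmax': array([0.1028, 0.1187, 0.1494])}
scen
[... 241 characters left out ...]
.1037]), 'rect': (array([ 746.7, -221.7]), array([28.6, 38.3]), 48.6), 'ax': 146.6, 'zmax': array([0.1005, 0.1041, 0.1058])}
scene [267. 202.] {'n': 208, 'mean': array([ 0.4473, -0.2499,  0.131 ]), 'rect': (array([ 450.1, -249.7]), array([62.6, 14.6]), 21.4), 'ax': 17.1, 'zmax': array([0.1165, 0.131 , 0.1463])}
scene [414. 305.] {'n': 72, 'mean': array([ 0.4693, -0.6578,  0.1326]), 'rect': (array([ 476.6, -647.3]), array([36.4, 10.3]), 55.5), 'ax': 51.2, 'zmax': array([0.1173, 0.1339, 0.1447])}
258 232 [ 0.4259 -0.2142  0.113 ]
282 228 [ 0.4357 -0.2773  0.1077]
235 262 [ 0.3535 -0.1389 -0.0018]
225 180 [ 0.5964 -0.1101  0.0028]
200 160 [ 0.6585 -0.0359  0.0064]
160 232 [0.4322 0.0438 0.1081]
```

Emit:
arm_command(targets="-32 -33 -10 0 0 6 1;-64 -66 -20 0 0 12 1;-96 -99 -30 0 0 18 1;-128 -132 -40 0 0 24 1;-160 -165 -50 0 0 30 1;-192 -194 -60 0 0 36 1;-222 -222 -60 0 0 42 1;-250 -250 -60 0 0 48 1;-276 -278 -60 0 0 54 1;-302 -304 -60 0 0 60 1")

```text
time: 0.93
tool_pos: [0.3783, 0.295, 0.2912]
tcp_rot: [1.914, 2.491, 0.0]
wrist_force: [0.8, 0.2, -0.5]
width: 1.002
```

Emit:
arm_command(targets="-40 -5 0 0 0 7 1;-80 -11 0 0 0 14 1;-120 -16 0 0 0 21 1;-160 -22 0 0 0 28 1;-200 -27 0 0 0 35 1;-240 -32 0 0 0 42 1;-280 -38 0 0 0 49 1;-320 -43 0 0 0 56 1;-360 -48 0 0 0 63 1;-400 -54 0 0 0 70 1")

```text
time: 1.77
tool_pos: [0.4301, -0.1053, 0.291]
tcp_rot: [-2.998, -0.94, -0.0]
wrist_force: [1.4, 0.1, 0.3]
width: 0.998
```

Emit:
arm_command(targets="0 0 0 0 0 0 1")

```text
time: 1.85
tool_pos: [0.4304, -0.1097, 0.2908]
tcp_rot: [2.997, 0.931, -0.002]
wrist_force: [0.1, -0.6, -0.1]
width: 1.003
```

```bash
cat >> h.py <<'E'
def rel(s,xy,z,ang):
    "shift in tool axes (mm) and turn (deg) about tool z to reach world pose, tool x at ang deg"
    M=R.from_rotvec(s["tcp_rot"]).as_matrix()
    d=M.T@(np.r_[xy,z]-s["tool_pos"])*1000
    a=np.radians(ang); G=np.array([[np.cos(a),np.sin(a),0],[np.sin(a),-np.cos(a),0],[0,0,-1]]).T
    return d.round(1),np.degrees(R.from_matrix(M.T@G).as_rotvec()).round(1)
E
python3 - <<'E'
from h import *
from workcell import bot
s=bot.read_state();print(s["time"],s["q"].round(3),s["tool_pos"],s["tcp_rot"]);print(rel(s,[.45,-.249],.25,20))
E
```

```text
1.85 [-0.303 -0.219  1.989 -0.004  1.372  0.667] [ 0.4304217  -0.10968385  0.29081066] [ 2.99702309e+00  9.30769395e-01 -2.43752575e-03]
(array([-62.7, 125.8,  41.3]), array([ 0.2,  0.1, 14.5]))
```

Emit:
arm_command(targets="-15 31 10 0 0 4 1;-30 63 20 0 0 8 1;-45 94 30 0 0 11 1;-63 126 41 0 0 14.5 1;-63 126 41 0 0 14.5 1;-63 126 41 0 0 14.5 1")

```text
time: 2.35
tool_pos: [0.4508, -0.2432, 0.2485]
tcp_rot: [-3.089, -0.56, 0.004]
wrist_force: [0.3, 1.3, -0.0]
width: 1.002
```

```bash
cat > w.py <<'E'
from h import *
from workcell import bot
import sys
def look(name):
    s=bot.read_state(); p,d=bot.read_camera("wrist"); c=bot.camera_params("wrist")
    T=np.eye(4);T[:3,:3]=R.from_rotvec(s["tcp_rot"]).as_matrix();T[:3,3]=s["tool_pos"]
    P=cloud(d,c,T@c["T_tool_cam"]); cv2.imwrite(f"pics/{name}.png",p); np.savez(name+".npz",p=p,P=P,d=d)
    hsv=cv2.cvtColor(p,cv2.COLOR_BGR2HSV)
    m=(hsv[...,0]<16)&(hsv[...,1]>90)&(P[...,2]>.118)&(P[...,2]<.16)&(d>0)
    k,l,st,ce=cv2.connectedComponentsWithStats(m.astype(np.uint8))
    print(s["time"],s["tool_pos"],s["tcp_rot"],s["q"].round(3))
    for i in range(1,k):
        if st[i,4]>150: print(ce[i].round(),bar(P,p,l==i)); t=(l==i); zt=np.percentile(P[t][:,2],90); print(' top',bar(P,p,t&(P[...,2]>zt-.006)))
    return s,P
E
python3 - <<'E'
from w import *
look("w1")
E
```

```text
2.35 [ 0.45075964 -0.24319203  0.24845486] [-3.08856139 -0.56016028  0.00413368] [-0.544 -0.055  1.923  0.     1.278  0.668]
[ 8. 95.] {'n': 287, 'mean': array([ 0.4678, -0.017 ,  0.1523]), 'rect': (array([468.9, -15.8]), array([14.6,  7.5]), 27.5), 'ax': 13.7, 'zmax': array([0.1456, 0.1523, 0.1587])}
 top {'n': 153, 'mean': array([ 0.4679, -0.0172,  0.1555]), 'rect': (array([468.7, -16.7]), array([13.3,  6.3]), 26.4), 'ax': 11.4, 'zmax': array([0.1522, 0.1553, 0.1593])}
[281. 205.] {'n': 1125, 'mean': array([ 0.4577, -0.2419,  0.1476]), 'rect': (array([ 454.7, -243.3]), array([64.4, 14. ]), 17.5), 'ax': 17.0, 'zmax': array([0.1447, 0.1484, 0.1498])}
 top {'n': 1077, 'mean': array([ 0.4565, -0.2424,  0.1483]), 'rect': (array([ 454.6, -243.4]), array([64.3, 14. ]), 17.5), 'ax': 16.8, 'zmax': array([0.146 , 0.1485, 0.1498])}
```

View pics/w1.png

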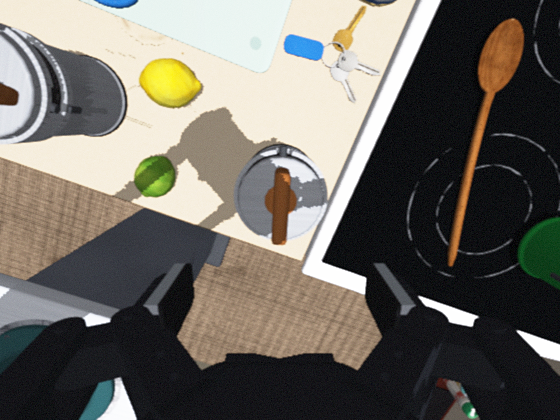

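```bash
python3 - <<'E'
from w import *
from scipy.optimize import least_squares
z=np.load("w1.npz");P=z["P"]
near=np.hypot(P[...,0]-.455,P[...,1]+.243)<.07
for a,b in((.107,.118),(.09,.104),(.094,.118)):
    m=near&(P[...,2]>a)&(P[...,2]<b)&(z["d"]>0); q=P[m]
    print(a,b,len(q),np.median(q[:,2]),cv2.minEnclosingCircle((q[:,:2]*1000).astype(np.float32)),cv2.minAreaRect((q[:,:2]*1000).astype(np.float32)))
h=np.histogram(P[near][:,2],bins=np.arange(-.01,.17,.005));print(h[0])
s,P=look("w2")
b=R.from_rotvec(s["tcp_rot"]).as_matrix();print(b.round(3))
E
```

```text
0.107 0.118 4344 0.11190863530132009 ((453.9171447753906, -243.65382385253906), 41.95433807373047) ((454.5045166015625, -243.5338897705078), (81.9905014038086, 83.3428955078125), 19.573360443115234)
0.09 0.104 1047 0.0989035274137654 ((455.09521484375, -242.7598114013672), 49.57791519165039) ((453.80401611328125, -243.59683227539062), (95.97748565673828, 95.36451721191406), 66.58676147460938)
0.094 0.118 5389 0.111678458245076 ((455.09521484375, -242.7598114013672), 49.57791519165039) ((453.7996826171875, -243.6068115234375), (95.95570373535156, 95.36451721191406), 66.58676147460938)
[   0 2297  302   50    2    0    0    0    0    0    0    0    0    0
    0    8   46  233   11   14   29  927   96   77 4219   63   14   13
   13   14   25 1104   23    0    0]
2.4 [ 0.45109282 -0.24227063  0.24920306] [-3.08865258e+00 -5.62574411e-01  2.42745841e-03] [-5.420e-01 -5.700e-02  1.923e+00  1.000e-03  1.278e+00  6.680e-01]
[ 9. 96.] {'n': 316, 'mean': array([ 0.468 , -0.0167,  0.1525]), 'rect': (array([470. , -13.8]), array([17.4,  8.9]), 40.5), 'ax': 18.7, 'zmax': array([0.1456, 0.1524, 0.1593])}
 top {'n': 161, 'mean': array([ 0.468 , -0.0169,  0.1561]), 'rect': (array([468.3, -16.4]), array([13.6,  6.1]), 20.4), 'ax': 11.4, 'zmax': array([0.1527, 0.1561, 0.1596])}
[281. 206.] {'n': 1125, 'mean': array([ 0.4575, -0.242 ,  0.1476]), 'rect': (array([ 454.5, -243.4]), array([64.8, 14. ]), 17.1), 'ax': 17.1, 'zmax': array([0.1446, 0.1484, 0.1497])}
 top {'n': 1076, 'mean': array([ 0.4563, -0.2425,  0.1483]), 'rect': (array([ 454.4, -243.4]), array([64.8, 14. ]), 17.1), 'ax': 16.9, 'zmax': array([0.146 , 0.1484, 0.1498])}
[[ 0.936  0.353 -0.002]
 [ 0.353 -0.936  0.002]
 [-0.001 -0.002 -1.   ]]
```

Emit:
arm_command(targets="1 1 30 0 0 2 1;3 2 60 0 0 3.5 1;3 2 90 0 0 3.5 1;3 2 110 0 0 3.5 1;3 2 110 0 0 3.5 1;3 2 110 0 0 3.5 1")

```text
time: 2.95
tool_pos: [0.4546, -0.2416, 0.1398]
tcp_rot: [-3.104, -0.472, 0.002]
wrist_force: [-0.2, -0.5, 0.8]
width: 0.999
```

```bash
python3 - <<'E'
from h import *
from workcell import bot
s=bot.read_state();print(s["time"],s["tool_pos"],s["wrist_force"],s["q"].round(3));print(rel(s,[.4544,-.2435],.121,17.1))
E
```

```text
2.95 [ 0.45464779 -0.24162001  0.13982678] [-0.17287909 -0.53161675  0.79277447] [-0.537  0.04   2.037  0.     1.067  0.732]
(array([-0.8,  1.8, 18.8]), array([-0.1,  0.1,  0.2]))
```

Emit:
arm_command(targets="-1 2 10 0 0 0 1;-1 2 18 0 0 0 1;-1 2 18 0 0 0 0.5;-1 2 18 0 0 0 0.3;-1 2 18 0 0 0 0;-1 2 18 0 0 0 0;-1 2 18 0 0 0 0;-1 2 18 0 0 0 0;-1 2 18 0 0 0 0", newtons=60)

```text
time: 3.7
tool_pos: [0.4543, -0.2436, 0.122]
tcp_rot: [-3.102, -0.467, 0.001]
wrist_force: [0.3, 6.5, 3.5]
width: 0.153
```

```bash
python3 - <<'E'
from w import *
s,P=look("w3");print(s["wrist_force"],s["torque"],s["width"]);print(rel(s,[.4544,-.2435],.121,17.1))
p,d=bot.read_camera("scene");cv2.imwrite("pics/s1.png",cv2.resize(p[120:300,180:400],None,fx=3,fy=3))
E
```

```text
3.7 [ 0.4542807  -0.24355116  0.12202092] [-3.10223106e+00 -4.66969571e-01  9.60250071e-04] [-0.542  0.062  2.051  0.004  1.032  0.728]
[278. 280.] {'n': 4085, 'mean': array([ 0.4604, -0.2417,  0.1457]), 'rect': (array([ 454.4, -243.9]), array([65.6, 17.4]), 19.6), 'ax': 17.3, 'zmax': array([0.132 , 0.1473, 0.1486])}
 top {'n': 3675, 'mean': array([ 0.4578, -0.2425,  0.1473]), 'rect': (array([ 454.2, -243.7]), array([65.6, 14.6]), 17.5), 'ax': 17.1, 'zmax': array([0.1447, 0.1474, 0.1487])}
[0.33849473 6.511179   3.46988874] [ 1.06733234 -0.03460094  0.0112616 ] 0.1526580605786409
(array([ 0.1, -0. ,  1. ]), array([-0.3, -0. ,  0. ]))
```

View pics/s1.png

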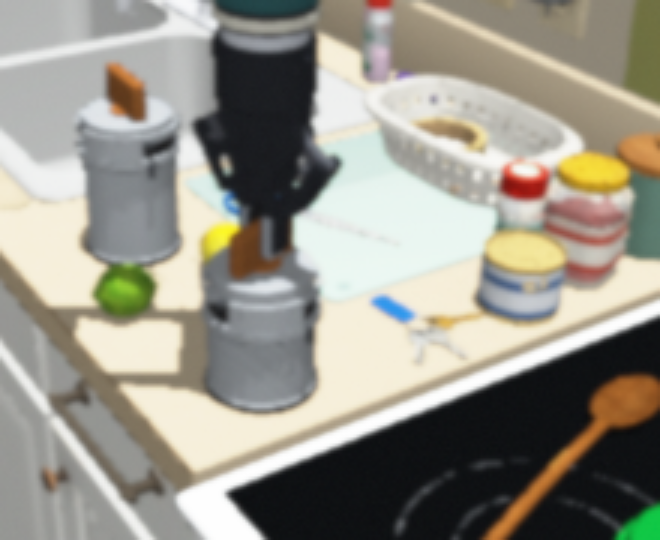

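View pics/w3.png

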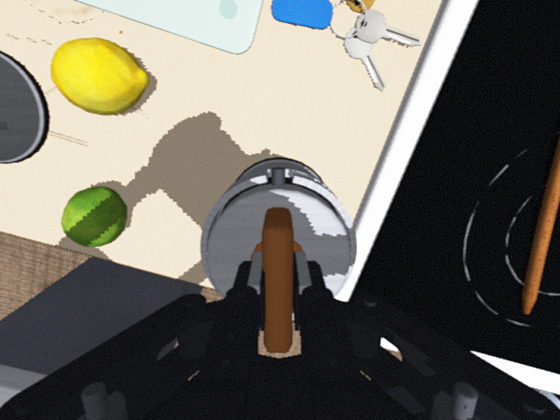

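The wrist view shows the bar (278,280) between the pads, and the measured width of 0.153 (about 13 mm) matches the bar. Next is pushing down.

Emit:
arm_command(targets="0 0 4 0 0 0 0;0 0 8 0 0 0 0;0 0 11 0 0 0 0;0 0 14 0 0 0 0;0 0 14 0 0 0 0;0 0 14 0 0 0 0;0 0 14 0 0 0 0")

```text
time: 4.38
tool_pos: [0.4543, -0.2436, 0.109]
tcp_rot: [-3.102, -0.467, 0.001]
wrist_force: [-3.2, 8.0, 9.3]
width: 0.149
```

```bash
python3 - <<'E'
from w import *
s,P=look("w4");print(s["wrist_force"],s["torque"],s["width"])
E
```

```text
4.3833 [ 0.45434465 -0.2435708   0.10895633] [-3.10242601e+00 -4.67451750e-01  1.21262542e-03] [-0.542  0.077  2.062  0.003  1.006  0.728]
[278. 283.] {'n': 3890, 'mean': array([ 0.4592, -0.2421,  0.1337]), 'rect': (array([ 454. , -243.4]), array([65.9, 15.4]), 16.6), 'ax': 17.2, 'zmax': array([0.1277, 0.1344, 0.1356])}
 top {'n': 3660, 'mean': array([ 0.4577, -0.2425,  0.1343]), 'rect': (array([ 454.1, -243.7]), array([65.9, 14.4]), 17.2), 'ax': 17.1, 'zmax': array([0.1318, 0.1344, 0.1357])}
[-3.16731668  7.96404786  9.27844141] [1.3253562  0.46238954 0.00892817] 0.14872668550833815
```

The bar sank 13.0 mm at 9.3 N, which fits the spring. Now the clockwise turn.

Emit:
arm_command(targets="0 0 0 0 0 5 0;0 0 0 0 0 10 0;0 0 0 0 0 15 0;0 0 0 0 0 20 0;0 0 0 0 0 25 0;0 0 0 0 0 30 0;0 0 0 0 0 35 0;0 0 0 0 0 40 0;0 0 0 0 0 44 0;0 0 0 0 0 44 0")

```text
time: 5.27
tool_pos: [0.454, -0.2445, 0.1091]
tcp_rot: [-3.053, 0.733, 0.004]
wrist_force: [-3.0, 4.7, 9.5]
width: 0.15
```

```bash
python3 - <<'E'
from w import *
s,P=look("w5");print(s["wrist_force"],s["torque"],s["width"])
E
```

```text
5.2667 [ 0.4540297  -0.24446944  0.10911252] [-3.05304017  0.73319489  0.00373717] [-5.430e-01  7.700e-02  2.061e+00  1.000e-03  1.006e+00  1.499e+00]
[278. 284.] {'n': 3925, 'mean': array([ 0.4588, -0.2465,  0.1339]), 'rect': (array([ 454.1, -244.1]), array([14.3, 65.7]), 62.7), 'ax': 153.1, 'zmax': array([0.1284, 0.1346, 0.1359])}
 top {'n': 3704, 'mean': array([ 0.4574, -0.2458,  0.1345]), 'rect': (array([ 454., -244.]), array([14.1, 65.5]), 62.7), 'ax': 153.0, 'zmax': array([0.132 , 0.1347, 0.1359])}
[-3.02466745  4.67909064  9.45636426] [ 0.84452831  0.83909813 -0.10715156] 0.15009488734259044
```

The bar followed the turn, from 17.1° to −27.0°, and it's still down. I'll carry on for the second half.

Emit:
arm_command(targets="0 0 0 0 0 5 0;0 0 0 0 0 10 0;0 0 0 0 0 15 0;0 0 0 0 0 20 0;0 0 0 0 0 25 0;0 0 0 0 0 30 0;0 0 0 0 0 35 0;0 0 0 0 0 40 0;0 0 0 0 0 44.5 0;0 0 0 0 0 44.5 0")

```text
time: 6.15
tool_pos: [0.4531, -0.2449, 0.1089]
tcp_rot: [2.549, -1.835, -0.006]
wrist_force: [-5.6, 4.0, 8.8]
width: 0.148
```

```bash
python3 - <<'E'
from w import *
s,P=look("w6");print(s["wrist_force"],s["torque"],s["width"])
E
```

```text
6.15 [ 0.45312082 -0.24488644  0.10887363] [ 2.54878849 -1.83520753 -0.00635119] [-5.430e-01  7.700e-02  2.062e+00 -1.000e-03  1.007e+00  2.276e+00]
[279. 284.] {'n': 3866, 'mean': array([ 0.4555, -0.2494,  0.1338]), 'rect': (array([ 454.2, -244.5]), array([15.4, 65.2]), 16.4), 'ax': 108.3, 'zmax': array([0.1283, 0.1345, 0.1357])}
 top {'n': 3646, 'mean': array([ 0.455 , -0.2479,  0.1344]), 'rect': (array([ 454.1, -244.5]), array([14.6, 65.1]), 17.3), 'ax': 108.3, 'zmax': array([0.132 , 0.1346, 0.1357])}
[-5.56346187  4.04241273  8.80247437] [ 0.46526572  1.2340504  -0.0328114 ] 0.14846931482773185
```

View pics/w6.png

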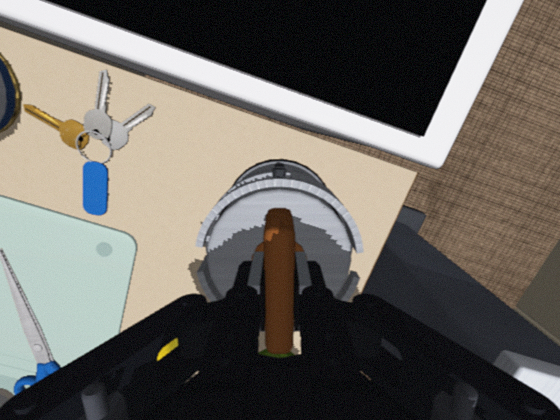

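The bar has turned 88.8° and points at the dark rib near (278,170). I'll ease it up 6 mm, then check.

Emit:
arm_command(targets="0 0 -2 0 0 0 0;0 0 -4 0 0 0 0;0 0 -6 0 0 0 0;0 0 -6 0 0 0 0;0 0 -6 0 0 0 0")

```text
time: 6.62
tool_pos: [0.4531, -0.2449, 0.1146]
tcp_rot: [2.552, -1.831, -0.006]
wrist_force: [-5.2, 3.5, 6.1]
width: 0.15
```

```bash
python3 - <<'E'
from w import *
s,P=look("w7");print(s["wrist_force"],s["torque"],s["width"])
E
```

```text
6.6167 [ 0.45309958 -0.24485735  0.11459158] [ 2.55182917 -1.83111395 -0.00625436] [-5.440e-01  7.000e-02  2.057e+00 -1.000e-03  1.018e+00  2.272e+00]
[279. 282.] {'n': 3938, 'mean': array([ 0.4557, -0.2499,  0.1391]), 'rect': (array([ 453.7, -244.8]), array([15. , 64.8]), 19.5), 'ax': 108.5, 'zmax': array([0.1304, 0.1401, 0.1414])}
 top {'n': 3635, 'mean': array([ 0.455 , -0.2479,  0.1401]), 'rect': (array([ 453.8, -244.7]), array([14.5, 64.8]), 19.1), 'ax': 108.4, 'zmax': array([0.1377, 0.1402, 0.1414])}
[-5.24793395  3.47604121  6.08401009] [ 0.39921481  1.10555583 -0.02757336] 0.14970390117838125
```

Emit:
arm_command(targets="0 0 0 0 0 0 0.3;0 0 0 0 0 0 0.5;0 0 0 0 0 0 0.6;0 0 0 0 0 0 0.6;0 0 0 0 0 0 0.6;0 0 0 0 0 0 0.6")

```text
time: 7.17
tool_pos: [0.4549, -0.2456, 0.1141]
tcp_rot: [-2.552, 1.832, -0.0]
wrist_force: [-0.2, -0.8, 0.2]
width: 0.599
```

Emit:
arm_command(targets="0 0 -15 0 0 0 0.6;0 0 -40 0 0 0 0.7;0 0 -70 0 0 0 0.8;0 0 -100 0 0 0 1;0 0 -130 0 0 0 1;0 0 -130 0 0 0 1;0 0 -130 0 0 0 1;0 0 -130 0 0 0 1")

```text
time: 7.83
tool_pos: [0.4545, -0.2454, 0.2437]
tcp_rot: [2.552, -1.832, -0.001]
wrist_force: [-0.1, -0.4, -0.9]
width: 1.005
```

```bash
python3 - <<'E'
from w import *
s,P=look("w8");print(s["wrist_force"],s["torque"],s["width"])
near=np.hypot(P[...,0]-.454,P[...,1]+.244)<.036
m=near&(P[...,2]>.098)&(P[...,2]<.12);print("lid z",np.median(P[m][:,2]))
E
```

```text
7.8333 [ 0.45453239 -0.24543571  0.24372089] [ 2.55236345e+00 -1.83155613e+00 -6.55841929e-04] [-0.543 -0.046  1.922 -0.     1.265  2.272]
[280. 211.] {'n': 1112, 'mean': array([ 0.4549, -0.2469,  0.1421]), 'rect': (array([ 453.7, -244.1]), array([13.3, 65.1]), 18.4), 'ax': 108.5, 'zmax': array([0.1391, 0.1428, 0.1441])}
 top {'n': 1063, 'mean': array([ 0.4544, -0.2457,  0.1427]), 'rect': (array([ 453.6, -244.1]), array([13.2, 65. ]), 18.2), 'ax': 108.3, 'zmax': array([0.1403, 0.1428, 0.1441])}
[-0.13570792 -0.40585741 -0.89679993] [ 0.01574252  0.04380352 -0.02188063] 1.0047095303377298
lid z 0.1064120810483625
```

View pics/w8.png

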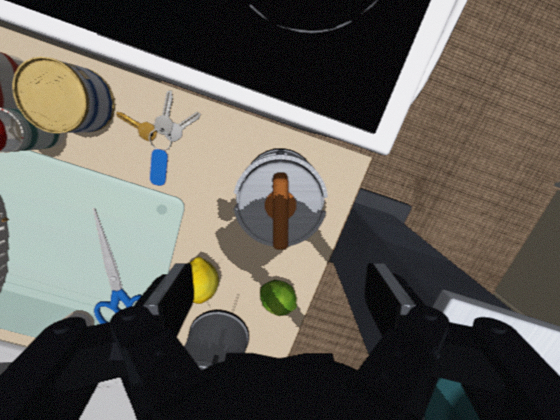

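The lid is at z = 0.1064 against 0.1119 when proud, so 5.5 mm down. The bar (280,211) is turned 88.7° and stayed put after release. The gripper is clear, so I'm handing in.

```bash
python3 -c "
from workcell import bot
print(bot.finish_job())"
```

```text
the job is handed in; nothing more can be done
None
```

The short canister's lid is locked and let go, and I handed the job in at about 8 s of the 35 s allowed. I gripped the bar, pushed the lid down about 13 mm (9.3 N at the wrist) and turned it clockwise while down. Then I eased it up, opened the fingers and backed off.

- **Turn:** the last wrist picture showed the bar turned 88.7° (about 1.55 rad), against the 1.3 rad needed. An earlier view, with the lid still held down, showed the bar lined up with a dark rib on the can.
- **Height:** the lid is 5.5–5.7 mm below its proud position, within the 4–8.2 mm window.
- **Contact:** the gripper is clear, with the TCP about 100 mm above the bar and the wrist force near zero. The tall canister was never approached.

No check failed. Depth heights read about 1–2 mm below the stated sizes, which is within the calibration, so I relied on height differences.

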